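# Open the spring barrel and hold its arbor up with the cam lever

## Task

Pull the snapped-on cover straight off the brass barrel on the mainspring winder and set it down gently, knob up, on the steel bench block. Only then swing the winder's side lever up until it stands straight up, where its cam lifts the barrel arbor highest, and finish while still holding the lever there (it springs back if let go). Leave the other things on the bench where they lie.

Things in the scene. Friction and masses are not known exactly. Their poses are not given: they have to be found in the camera images.
- winder: Fixed cast iron mainspring winder. Origin: centre of its underside, on the bench. Base plate 170 (x) x 130 (y) x 20 mm; housing 110 x 100 mm on it, top 135 mm up. Its own -x faces the robot (turned up to 0.25 rad), its own -y side carries the cam and the lever.
- barrel: Fixed open brass drum on top of the housing, on the winder's z axis: outside diameter 60, bore 52, height 30 mm, rim 165 mm above the bench. Origin: centre of its underside, axes as the winder's. Three spring balls in the bore hold the cover.
- cover: Loose brass snap cover, about 220 g. Origin: centre of its plug's underside, z up. Plug diameter 48, 16 mm deep, beaded; flange diameter 66, from 16 to 20 mm; upright knob diameter 20, from 20 to 54 mm. Starts seated, flange on the barrel's rim (origin 149 mm above the bench). A straight upward pull of 10 to 20 N frees it within 5 mm; lift 20 mm to clear the rim. Stands stably on its plug.
- cover_knob (a point): Middle of the cover's knob, on the axis 37 mm above the cover's origin; knob diameter 20 mm, 34 mm tall.
- lever_angle (a joint): Angle of the winder's side lever in rad. 0: level, pointing to the winder's -x (towards the robot), on its stop, where a return spring keeps it. It turns upwards; 1.571: straight up, the cam's highest lift; it can be carried on to 2.3, where the lift is less. About 3 to 6 N at the grip moves it and holds it up; let go, it swings back to 0.
- lever: The lever: flat iron arm 125 x 8 x 18 mm with a round steel cross grip, diameter 14 mm, that turns freely on its pin, at its end. The grip sticks out from the arm along the winder's -y, 64 mm free, parallel to the pivot axis. Origin on the pivot axis, above the winder's origin, 62 mm above the bench; the arm points along its own -x; its y axis is the pivot axis.
- grip_mid (a point): Middle of the cross grip's free length (diameter 14 mm): 130 mm from the pivot axis. At rest 62 mm, with the lever straight up 192 mm above the bench.
- lever_pivot (a point): Point on the pivot axis (winder's y direction), 62 mm above the bench, in the plane in which grip_mid moves: grip_mid circles about it with radius 130 mm.
- riser (a joint): Lift of the arbor in m: 0 with the lever down, 0.028 at the highest (lever straight up), following 0.028*sin(lever angle). The square-ended steel arbor stands inside the barrel, hidden by the cover, and comes 10 mm above the rim at full lift.
- block: Fixed flat square steel bench block, 100 x 100 x 30 mm, standing to the left or the right of the winder. Origin: centre of its underside; its top is 30 mm above the bench.
- bob: Bystander: dark lacquered lens-shaped pendulum bob lying flat, diameter 90, 22 mm thick. Origin: centre of its underside.
- die: Bystander: brown tortoiseshell-finished stepped press die, foot diameter 44, upper part diameter 28, height 36 mm. Origin: centre of its underside.
- spare_barrel: Bystander: small open brass barrel, diameter 48, height 22 mm, standing on the bench. Origin: centre of its underside.

How it is judged (in metres and radians):
On the way, in this order (a step that is already met when the one before it is completed fails the run):
1. the cover is pulled clear of the barrel while the lever is down (z of cover in the frame of barrel above 0.034 m and contact force between the fingers and cover above 0.5 N and value of joint lever_angle below 0.35 rad), for 0.1 s.
2. the cover stands released on the bench block, knob up, the lever still down (horizontal distance between cover and block below 0.042 m and z of cover in the frame of block between 0.026 and 0.034 m and angle between cover's own z axis and vertical below 0.12 rad and contact force between the fingers and cover below 0.05 N and linear speed of cover below 0.03 m/s and contact force between cover and block above 0.3 N and value of joint lever_angle below 0.35 rad), for 0.2 s.
3. the lever is held straight up, at the highest lift (value of joint lever_angle between 1.42 and 1.72 rad and value of joint riser above 0.027 m and contact force between the fingers and lever above 1 N), for 0.3 s.
At the end, for the whole second after the job is handed in: The fingers hold the lever (over 1 N) still and straight up (1.42 to 1.72 rad), the arbor lifted over 27 mm; the cover rests released, knob up (tilt under 0.12 rad), on the bench block, its axis within 42 mm of the block's centre (all of step 3 and horizontal distance between cover and block below 0.042 m and z of cover in the frame of block between 0.026 and 0.034 m and angle between cover's own z axis and vertical below 0.12 rad and contact force between the fingers and cover below 0.05 N and linear speed of cover below 0.03 m/s and contact force between cover and block above 0.3 N and velocity of joint lever_angle between -0.1 and 0.1 rad/s); the arm keeps its last pose, push and grip.
It fails at once if the pendulum bob is moved more than 30 mm (distance of bob from where it was at the start of the episode above 0.03 m).
It fails at once if the crystal press die is moved more than 30 mm (distance of die from where it was at the start of the episode above 0.03 m).
It fails at once if the spare barrel is moved more than 30 mm (distance of spare_barrel from where it was at the start of the episode above 0.03 m).
It fails at once if the lever is raised while the cover is still on the barrel (value of joint lever_angle above 0.6 rad and distance between cover and barrel below 0.04 m).
It fails at once if the cover is dropped or thrown (linear speed of cover above 0.5 m/s and contact force between the fingers and cover below 0.02 N).
It also fails if it takes over 48 s, if anything falls off the work surface, if the arm or the gripper's body presses on something with over 40 N, if the wrist force passes 120 N, or if a joint passes its speed limit or range.

## Robot

A 7-joint arm with a two-finger parallel gripper is mounted at the origin on the work surface. World frame = base frame: x ahead of the robot, y to its left, z up, the work surface at z = 0. Lengths are in m, angles in degrees, forces in N, time in s.
With the tool pointing down it reaches from about 0.35 to 0.9 m from the base axis. Payload 7.2 kg.
Tool frame: the origin (TCP) lies between the finger pads; the fingertips stand 11 mm ahead of it and the grasp point (between the pads) lies 8 mm behind it; z points along the fingers, x is the direction in which the jaws open and shut, and the axes are right-handed (so a half turn about z gives the same grasp; the last joint's range is limited). The gripper opens to 85 mm and grips with 20 to 120 N. Pads are 22 mm wide; open, the fingers measure 114 mm over their backs; the gripper's body (76 mm by 85 mm) begins 54 mm behind the grasp point. The pads swing forward as they close: fully open they stand 13 mm farther back than shut.
Start: joints at [66.108, 23.554, -0.728, 91.456, 0.321, 64.991, -4.71], TCP at [0.214, -0.587, 0.207] pointing down, gripper open.
Joint ranges: [-169.25, 169.25], [-16.82, 113.86], [-84.01, 82.57], [7.8, 145.47], [-59.2, 239.2], [7.22, 106.19], [-163.78, 163.78]. Speed limits (degrees/s): [136.94, 136.94, 172.46, 172.46, 180, 180, 180].

## Interface

Orientations are given as a 3x3 rotation matrix whose columns are the frame's x, y, z axes.
In Python, from cell import telemetry, read_camera, calibration, job gives the robot as it stands.
- The arm moves only by the tool servo_tool, never from a script. Its argument "increments" is a list of rows, each a list of 3 entries, a list of its own where there are three numbers: the opening, from 0 (shut) to 1 (fully open), then the shift along the tool's x, y, z in m, then the turn, a rotation vector about the tool's x, y, z in degrees. In form: [[fingers, [dx, dy, dz], [wx, wy, wz]], ...]. A call has 1 to 5 rows; each row is the pose to reach, as a shift and turn from the pose commanded when the call began, along the tool's axes at that moment; what a row does not reach only later rows make up. A row lasts 1/12 s, in which the tool goes at most 41.7 mm and 7.16 degrees, less where a joint would pass 70% of its speed; a pose out of reach is approached as far as the arm can. A call with a gripper value outside its range is refused whole. The fingers move at their own pace and stop on an object; the grip force is fixed at half the most. Time passes only in rows, so rows that repeat a pose let the fingers close. It gives the time, the measured TCP pose, the force and the opening at its end, in the units of the state.
- telemetry.observe(): the state, without advancing time (a new reading comes with each control period).
- read_camera(name): name is "scene" or "top" or "wrist"; returns the picture (384x512x3 uint8, blue, green, red); there is no depth.
- calibration(name): a dict with "fovy" (degrees; the focal length in pixels is half the picture's height over the tangent of half this angle, whatever the lens; pixels are square), "cx", "cy" (the principal point, pixels), "cam_to_world" (4x4, takes a point from camera to world coordinates). Camera axes: x right, y up, looking along -z (the intrinsics and any distortion apply to the point x, -y, -z); pixel columns grow to the right and rows downward; lengths in m; the calibration is good to about 2 mm. A picture is of the moment at which its call begins: read the wrist's pose just before it. calibration takes no time and is no camera call; for the wrist camera it gives the pose at the moment of the call.
- job.hand_in(): hands the job in, once; it reports no verdict.
The state is a dict: "time_s": time; "joints": joint angles; "qvel": joint speeds; "tau": joint torques, N m; "position": TCP position; "tcp_rot": TCP orientation; "force": force on the tool from outside, world axes, zero at the start; "ft_torque": the same for the moment, N m; "finger_gap": finger opening in m.
Only numpy, scipy, OpenCV 4.12 (cv2) and the standard library are available. Lean on these libraries where they do the work, as an engineer would, in place of code of your own. Each camera call takes 0.05 s, during which the arm holds its last target.

## Working session

There is one attempt and no reset: what is moved stays moved. The work goes in short steps, Python scripts to look and compute and a tool call to move; the robot and the scene stay as the last step left them, time stands still between calls to the robot, and variables do not carry over. Pictures are saved under pics/ and viewed, and the job is handed in when it is done.

Besides the shell and the picture viewer there is one more tool, called after ">>>" as name(argument=value, ...), one argument or row to a line, values as JSON. servo_tool: Moves the arm, as the interface text tells. Its arguments: {"type":"object","properties":{"increments":{"type":"array","items":{"type":"array"}}},"required":["increments"]}

```bash
ls; mkdir -p pics; python3 - <<'E'
from cell import telemetry, read_camera, calibration, job
import cv2
s=telemetry.observe(); print(s)
for n in ["scene","top","wrist"]:
    print(n,calibration(n)); cv2.imwrite(f"pics/{n}0.png",read_camera(n))
E
```

```text
pics
{'time_s': 0.0, 'joints': array([66.1065353 , 23.60091983, -0.72918091, 91.5044515 ,  0.3225541 ,
       64.99075039, -4.71005193]), 'qvel': array([-0.03423406, -0.02373001,  0.02039349,  0.00902034,  0.01279928,
        0.05824614,  0.08547804]), 'tau': array([-1.90438368e-04, -6.00633287e+01,  6.81699794e-01, -2.99419034e+01,
        1.36183767e-02,  1.07336015e-02, -2.06093873e-06]), 'position': array([ 0.21338909, -0.58686674,  0.20624035]), 'tcp_rot': array([[ 3.41830199e-01, -9.39761481e-01, -6.88504572e-04],
       [-9.39760309e-01, -3.41830865e-01,  1.49051408e-03],
       [-1.63607984e-03,  1.37526543e-04, -9.99998652e-01]]), 'force': array([-0.67119444, -0.63128313, -0.01435104]), 'ft_torque': array([0.02193046, 0.03760107, 0.03082623]), 'finger_gap': 0.08506847752792647}
scene {'fovy': 46.59159537478534, 'cx': 261.90672692591977, 'cy': 194.45944407243755, 'cam_to_world': array([[ 0.32724777, -0.71710604,  0.61535992,  1.26586053],
       [ 0.94487929,  0.25562396, -0.20459597, -0.23741566],
       [-0.01058374,  0.64839442,  0.76123102,  0.99363987],
       [ 0.        ,  0.        ,  0.        ,  1.        ]])}
top {'fovy': 47.400300709072845, 'cx': 268.624487917719, 'cy': 191.55314654467, 'cam_to_world': array([[-3.69355558e-04,  9.96027217e-01, -8.90485660e-02,
         4.75236782e-01],
       [-9.99970638e-01, -1.04947601e-03, -7.59093586e-03,
        -3.40495674e-03],
       [-7.65423305e-03,  8.90431475e-02,  9.95998359e-01,
         1.23354874e+00],
       [ 0.00000000e+00,  0.00000000e+00,  0.00000000e+00,
         1.00000000e+00]])}
wrist {'fovy': 68.90456414508671, 'cx': 254.16109555605945, 'cy': 191.87086729047238, 'cam_to_world': array([[ 0.34221291,  0.89996229,  0.27010775,  0.28253066],
       [-0.93962067,  0.3283253 ,  0.09651679, -0.56393591],
       [-0.00182173, -0.28682811,  0.95798033,  0.37214586],
       [ 0.        ,  0.        ,  0.        ,  1.        ]])}
```

View pics/scene0.png

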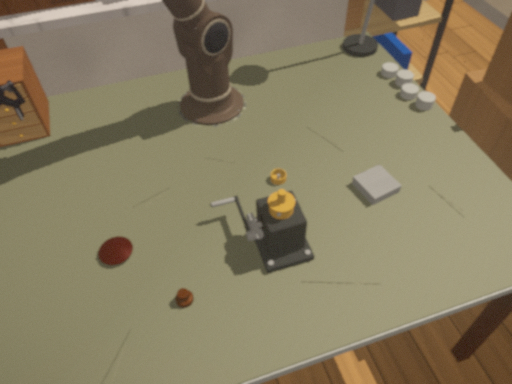

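View pics/top0.png

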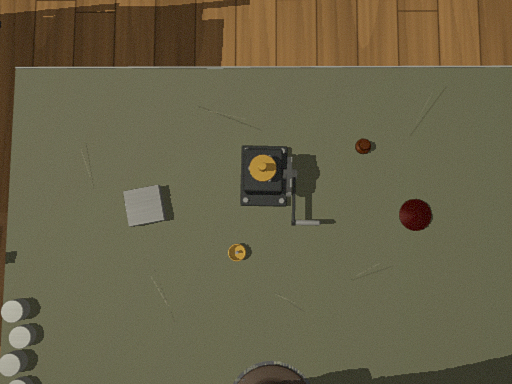

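View pics/wrist0.png

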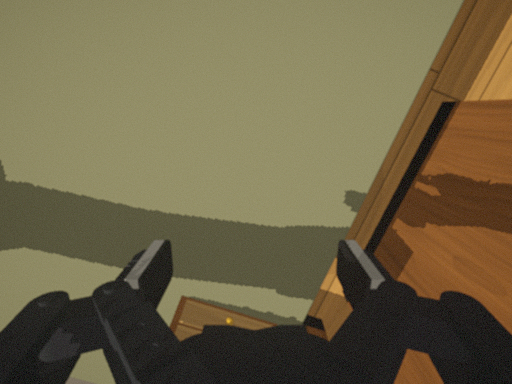

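The scene view has the winder near (283,230), block (376,184), bob (116,251), die (184,298) and spare barrel (278,177). The top view has the cover at (263,168), block (145,205) and lever grip (308,222). I'll measure these precisely now.

```bash
cat > h.py <<'E'
import numpy as np, cv2
from cell import telemetry, read_camera, calibration, job
def ray(c,u,v,K=None):
    f=192/np.tan(np.radians(c["fovy"]/2)); T=c["cam_to_world"]
    d=np.array([(u-c["cx"])/f,-(v-c["cy"])/f,-1.]); return T[:3,3],T[:3,:3]@d
def onz(c,u,v,z):
    o,d=ray(c,u,v); return o+d*(z-o[2])/d[2]
def tri(rs):
    A=np.zeros((3,3));b=np.zeros(3)
    for o,d in rs:
        d=d/np.linalg.norm(d);P=np.eye(3)-np.outer(d,d);A+=P;b+=P@o
    p=np.linalg.solve(A,b)
    return p,[np.linalg.norm(np.cross(p-o,d/np.linalg.norm(d))) for o,d in rs]
def proj(c,p):
    f=192/np.tan(np.radians(c["fovy"]/2)); T=c["cam_to_world"]
    q=T[:3,:3].T@(np.array(p)-T[:3,3]); return c["cx"]+f*q[0]/-q[2], c["cy"]-f*q[1]/-q[2]
E
python3 - <<'E'
import cv2
a=cv2.imread('pics/top0.png');b=cv2.imread('pics/scene0.png')
c=a[130:240,220:350]; cv2.imwrite('pics/topc.png',cv2.resize(c,None,fx=5,fy=5,interpolation=cv2.INTER_CUBIC))
c=b[160:280,200:330]; cv2.imwrite('pics/scenec.png',cv2.resize(c,None,fx=5,fy=5,interpolation=cv2.INTER_CUBIC))
E
```

```text
(no output)
```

View pics/topc.png

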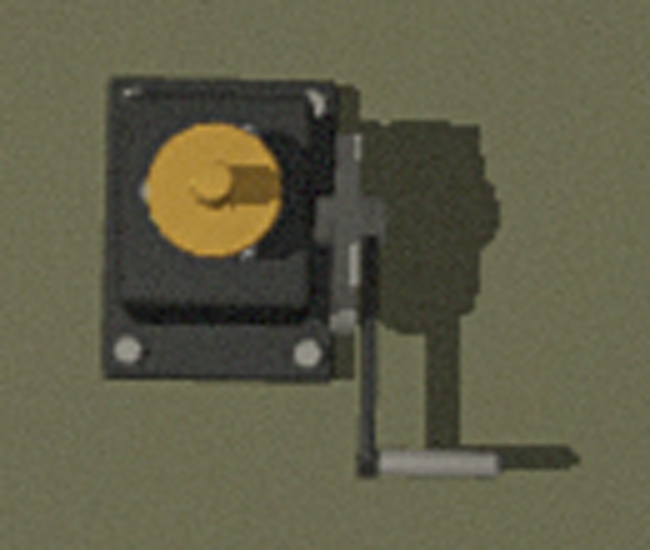

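View pics/scenec.png

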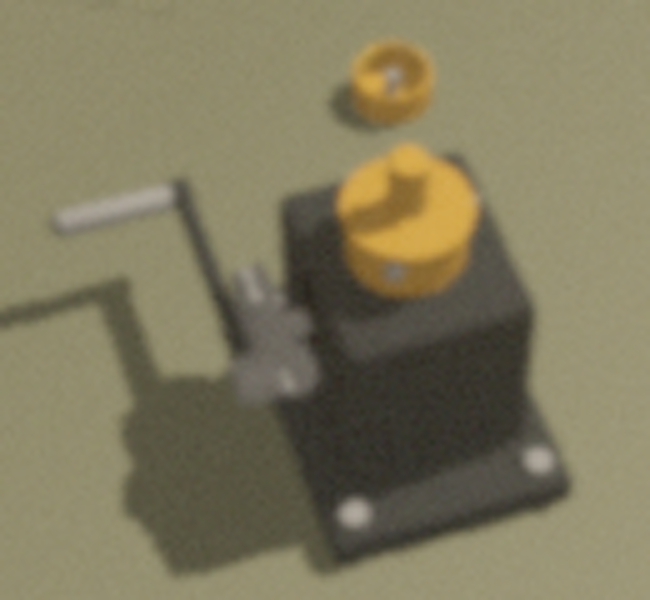

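```bash
python3 - <<'E'
from h import *
t=calibration('top');s=calibration('scene')
T=lambda x,y:ray(t,219.6+x/5,129.6+y/5)
S=lambda x,y:ray(s,199.6+x/5,159.6+y/5)
print('knobtop',tri([T(213,184),S(407,156)]))
print('flange c',tri([T(214,190),S(408,207)]))
print('gripmid',tri([T(440,463),S(116,206)]))
print('grip free',tri([T(500,463),S(58,219)]))
print('grip inner',tri([T(378,463),S(172,196)]))
for z in (.169,): print(onz(t,219.6+214/5,129.6+190/5,z))
for p in [(109,77),(332,84),(106,378),(330,380)]: print('base',onz(t,219.6+p[0]/5,129.6+p[1]/5,.02))
for n,c,r in (('top',t,(slice(170,240),slice(110,180))),('scene',s,(slice(150,215),slice(340,410)))):
    a=cv2.imread(f'pics/{n}0.png')[r]; h=cv2.cvtColor(a,cv2.COLOR_BGR2HSV)
    m=((h[...,1]<40)&(h[...,2]>100)).astype('u1')*255
    cs=max(cv2.findContours(m,0,1)[0],key=cv2.contourArea)
    R=cv2.minAreaRect(cs); bp=cv2.boxPoints(R)+[r[1].start,r[0].start]; print(n,R,cv2.contourArea(cs)); print([onz(c,*p,.03).round(4) for p in bp], onz(c,*bp.mean(0),.03))
    cv2.imwrite(f'pics/block_{n}.png',cv2.resize(a,None,fx=6,fy=6))
E
```

```text
knobtop (array([0.62827386, 0.0208642 , 0.19982543]), [np.float64(0.0011423428679609624), np.float64(0.0011423428679610415)])
flange c (array([0.63052622, 0.02125279, 0.16455448]), [np.float64(0.0012407310095527582), np.float64(0.001240731009552757)])
gripmid (array([ 0.49823574, -0.0964943 ,  0.06255171]), [np.float64(0.0020717346973037733), np.float64(0.0020717346973037573)])
grip free (array([ 0.49810032, -0.12852906,  0.06442558]), [np.float64(0.0018225745671492071), np.float64(0.0018225745671491846)])
grip inner (array([ 0.49817042, -0.06430693,  0.05798966]), [np.float64(0.0013962032519053234), np.float64(0.0013962032519053444)])
[0.62949301 0.01997418 0.169     ]
base [0.71533117 0.08240254 0.02      ]
base [ 0.71110623 -0.04304329  0.02      ]
base [0.54573714 0.08319315 0.02      ]
base [ 0.54452378 -0.04128219  0.02      ]
top ((32.907997131347656, 35.24399948120117), (35.86653137207031, 36.22430419921875), 79.69515228271484) 1207.5
[array([0.5853, 0.4123, 0.03  ]), array([0.6032, 0.3138, 0.03  ]), array([0.5055, 0.2939, 0.03  ]), array([0.4878, 0.3917, 0.03  ])] [0.54525458 0.35291009 0.03      ]
scene ((35.500003814697266, 33.0), (40.305084228515625, 33.23401641845703), 45.0) 1038.5
[array([0.522, 0.279, 0.03 ]), array([0.4589, 0.3894, 0.03  ]), array([0.5897, 0.4108, 0.03  ]), array([0.6439, 0.3054, 0.03  ])] [0.5560572  0.34529524 0.03      ]
```

View pics/block_top.png

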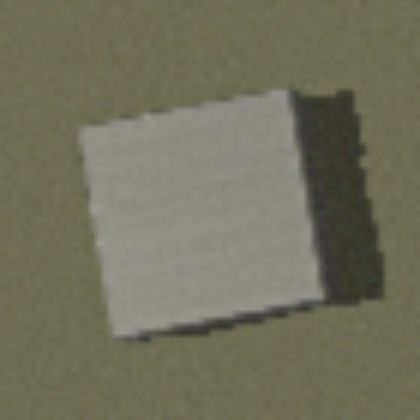

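View pics/block_scene.png

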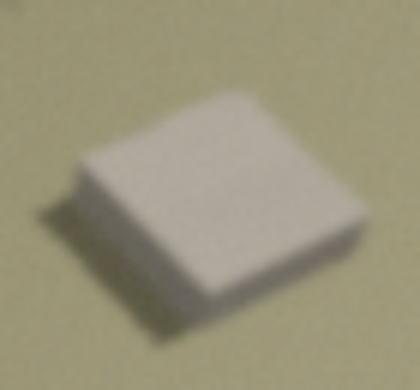

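```bash
python3 - <<'E'
from h import *
t=calibration('top');s=calibration('scene')
tp=[(80,128),(290,90),(323,298),(115,337)]; sp=[(368,212),(210,293),(82,163),(237,92)]
P=[]
for a,b in zip(tp,sp):
    p,e=tri([ray(t,109.6+a[0]/6,169.6+a[1]/6),ray(s,339.6+b[0]/6,149.6+b[1]/6)]); print(p.round(4),np.round(e[0],4)); P.append(p)
print(np.mean(P,0))
E
```

```text
[0.5855 0.411  0.0277] 0.0009
[0.6037 0.3155 0.0256] 0.0018
[0.5072 0.2982 0.0236] 0.0013
[0.4893 0.3938 0.023 ] 0.0011
[0.54641135 0.35463052 0.02497757]
```

```bash
cat >> h.py <<'E'
from scipy.spatial.transform import Rotation as Ro
def down(yaw):
    c,s=np.cos(np.radians(yaw)),np.sin(np.radians(yaw)); return np.array([[c,s,0],[s,-c,0],[0,0,-1.]])
def go(p,yaw):
    s=telemetry.observe(); R=s["tcp_rot"]; d=R.T@(np.array(p)-s["position"])
    w=Ro.from_matrix(R.T@down(yaw)).as_rotvec(degrees=True)
    print('t',round(float(s["time_s"]),2),'pos',s["position"].round(4),'yaw',np.degrees(np.arctan2(R[1,0],R[0,0])).round(2),'F',s["force"].round(2),'gap',round(float(s["finger_gap"]),4)); print('shift',d.round(4),'rot',w.round(2))
E
python3 -c "
from h import *
go([.45,-.25,.32],-35); go([.58,.02,.34],0)"
```

```text
t 0.15 pos [ 0.2134 -0.587   0.2064] yaw -70.02 F [-0.02  0.64  0.19] gap 0.0853
shift [-0.236  -0.3375 -0.1133] rot [-2.000e-02  7.000e-02 -3.502e+01]
t 0.15 pos [ 0.2134 -0.587   0.2064] yaw -70.02 F [-0.02  0.64  0.19] gap 0.0853
shift [-0.4454 -0.5519 -0.1331] rot [-4.000e-02  6.000e-02 -7.002e+01]
```

>>> servo_tool(
  increments=[
    [1,[-0.024,-0.031,-0.014],[0,0,-5]],
    [1,[-0.048,-0.062,-0.028],[0,0,-11]],
    [1,[-0.072,-0.092,-0.042],[0,0,-17]],
    [1,[-0.097,-0.123,-0.055],[0,0,-23]],
    [1,[-0.121,-0.153,-0.068],[0,0,-29]],
  ],
)

```text
time_s: 0.57
position: [0.3166, -0.4195, 0.2755]
tcp_rot: [[0.758, -0.652, -0.0], [-0.652, -0.758, 0.0], [-0.0, 0.0, -1.0]]
force: [0.6, -0.3, 0.3]
finger_gap: 0.0854
```

```bash
python3 -c "
from h import *
go([.58,.02,.34],0)"
```

```text
t 0.57 pos [ 0.3166 -0.4195  0.2755] yaw -40.72 F [ 0.63 -0.34  0.27] gap 0.0854
shift [-0.0871 -0.5049 -0.0645] rot [ 0.000e+00  2.000e-02 -4.072e+01]
```

>>> servo_tool(
  increments=[
    [1,[-0.007,-0.04,-0.005],[0,0,-6]],
    [1,[-0.014,-0.08,-0.01],[0,0,-12]],
    [1,[-0.021,-0.12,-0.015],[0,0,-18]],
    [1,[-0.028,-0.16,-0.02],[0,0,-24]],
    [1,[-0.035,-0.2,-0.025],[0,0,-30]],
  ],
)

```text
time_s: 0.98
position: [0.4213, -0.2456, 0.3004]
tcp_rot: [[0.983, -0.186, 0.0], [-0.186, -0.983, -0.0], [0.0, 0.0, -1.0]]
force: [1.0, -0.3, 1.0]
finger_gap: 0.0855
```

```bash
python3 -c "
from h import *
go([.58,.02,.34],0)"
```

```text
t 0.98 pos [ 0.4213 -0.2456  0.3004] yaw -10.73 F [ 1.03 -0.29  1.02] gap 0.0855
shift [ 0.1065 -0.2905 -0.0397] rot [  0.02  -0.   -10.73]
```

>>> servo_tool(
  increments=[
    [1,[0.014,-0.038,-0.006],[0,0,-2]],
    [1,[0.028,-0.076,-0.011],[0,0,-4]],
    [1,[0.042,-0.114,-0.016],[0,0,-6]],
    [1,[0.056,-0.152,-0.021],[0,0,-8]],
    [1,[0.07,-0.19,-0.026],[0,0,-10.7]],
  ],
)

```text
time_s: 1.4
position: [0.5264, -0.0727, 0.3264]
tcp_rot: [[1.0, -0.004, 0.0], [-0.004, -1.0, -0.0], [0.0, 0.0, -1.0]]
force: [0.9, -0.2, 0.1]
finger_gap: 0.0852
```

```bash
python3 -c "
from h import *
go([.60,.02,.32],0)"
```

```text
t 1.4 pos [ 0.5264 -0.0727  0.3264] yaw -0.25 F [ 0.89 -0.18  0.12] gap 0.0852
shift [ 0.0732 -0.093   0.0064] rot [ 0.02 -0.01 -0.25]
```

>>> servo_tool(
  increments=[
    [1,[0.024,-0.03,0],[0,0,0]],
    [1,[0.048,-0.06,0],[0,0,0]],
    [1,[0.066,-0.084,0],[0,0,0]],
    [1,[0.073,-0.093,0],[0,0,-0.25]],
    [1,[0.073,-0.093,0],[0,0,-0.25]],
  ],
)

```text
time_s: 1.82
position: [0.6, 0.0217, 0.3251]
tcp_rot: [[1.0, 0.004, -0.001], [0.004, -1.0, 0.002], [-0.001, -0.002, -1.0]]
force: [-0.8, 0.5, -1.1]
finger_gap: 0.0857
```

```bash
python3 -c "
from h import *
np.savez('w1.npz',**calibration('wrist')); cv2.imwrite('pics/w1.png',read_camera('wrist'))
go([.60,.02,.32],0)"
```

```text
t 1.87 pos [0.5993 0.0193 0.3253] yaw 0.08 F [-0.08 -0.87 -0.25] gap 0.0855
shift [ 0.0007 -0.0006  0.0053] rot [-0.03  0.09  0.08]
```

View pics/w1.png

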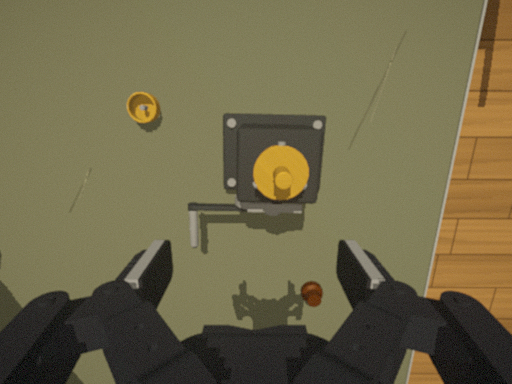

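The wrist view shows the knob top at about (283,181), flange centre (281,173), and the lever grip from (193,211) to (194,246).

```bash
python3 - <<'E'
from h import *
a=cv2.imread('pics/w1.png')[140:260,180:340]; cv2.imwrite('pics/w1c.png',cv2.resize(a,None,fx=5,fy=5,interpolation=cv2.INTER_CUBIC))
im=cv2.imread('pics/w1.png');h=cv2.cvtColor(im,cv2.COLOR_BGR2HSV)
m=((h[...,0]>15)&(h[...,0]<32)&(h[...,1]>150)&(h[...,2]>100)).astype('u1');m[:, :220]=0
c=max(cv2.findContours(m,0,1)[0],key=cv2.contourArea);print(cv2.minEnclosingCircle(c),cv2.boundingRect(c))
c=dict(np.load('w1.npz'));c={k:v for k,v in c.items()}
f=lambda *a:print(onz(c,*a).round(4))
f(283.5,181,.203);f(281,172.5,.169);f(193,211,.062);f(194,246,.062)
f(230.5,123.5,.02);f(318,125,.02);f(231.5,183,.02)
E
```

```text
((505.5, 166.0), 166.09120178222656) (426, 0, 86, 333)
[0.6314 0.0193 0.203 ]
[0.6318 0.021  0.169 ]
[ 0.5006 -0.0677  0.062 ]
[ 0.4986 -0.131   0.062 ]
[0.5611 0.0694 0.02  ]
[0.7044 0.0677 0.02  ]
[ 0.5608 -0.0312  0.02  ]
```

View pics/w1c.png

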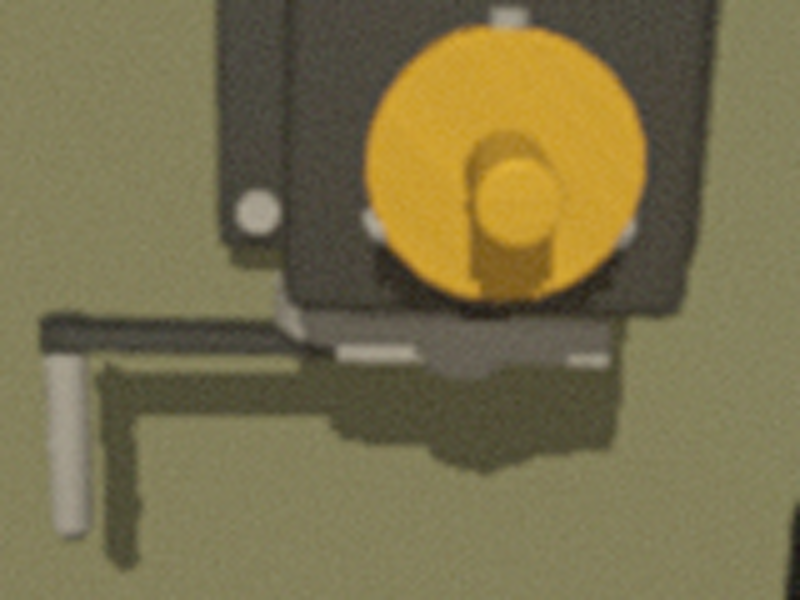

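```bash
python3 -c "
from h import *
go([.631,.0205,.186],0)"
```

```text
t 1.87 pos [0.5993 0.0193 0.3253] yaw 0.08 F [-0.08 -0.87 -0.25] gap 0.0855
shift [ 0.0319 -0.001   0.1392] rot [-0.03  0.09  0.08]
```

>>> servo_tool(
  increments=[
    [0.7,[0.025,-0.001,0.02],[0,0,0]],
    [0.7,[0.032,-0.001,0.055],[0,0,0]],
    [0.7,[0.032,-0.001,0.085],[0,0,0]],
    [0.7,[0.032,-0.001,0.1],[0,0,0]],
    [0.7,[0.032,-0.001,0.1],[0,0,0]],
  ],
)

```text
time_s: 2.28
position: [0.6286, 0.0162, 0.2219]
tcp_rot: [[1.0, -0.004, -0.007], [-0.004, -1.0, -0.002], [-0.007, 0.002, -1.0]]
force: [-0.0, 0.5, 0.1]
finger_gap: 0.0599
```

```bash
python3 -c "
from h import *
np.savez('w2.npz',**calibration('wrist')); cv2.imwrite('pics/w2.png',read_camera('wrist'))
cv2.imwrite('pics/s2.png',cv2.resize(read_camera('scene')[130:290,180:380],None,fx=3.5,fy=3.5))
go([.631,.0205,.186],0)"
```

```text
t 2.38 pos [0.631  0.0174 0.2266] yaw -0.18 F [-0.08  0.25  0.95] gap 0.0598
shift [-0.     -0.0031  0.0406] rot [ 0.04  0.02 -0.18]
```

View pics/w2.png

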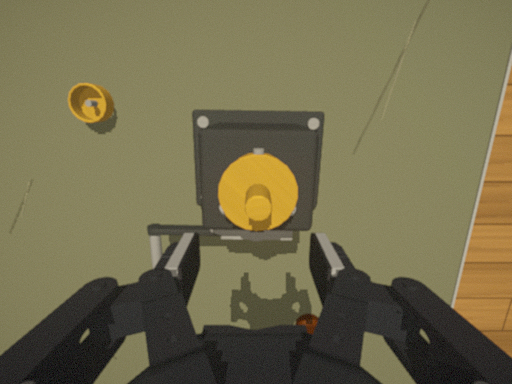

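View pics/s2.png

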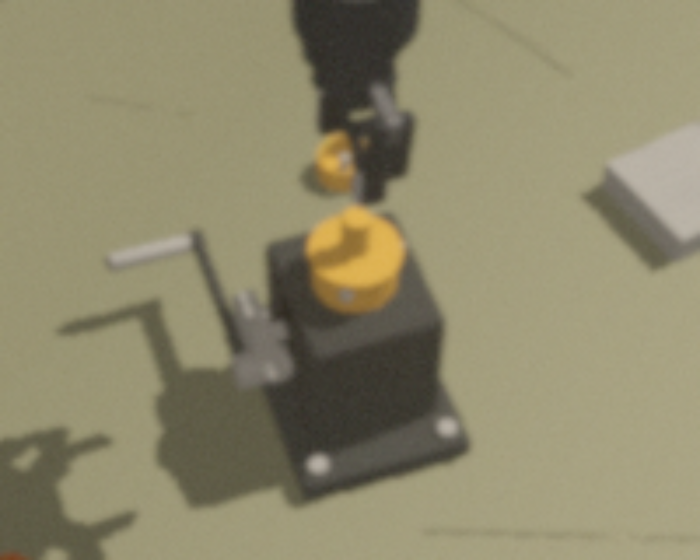

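```bash
python3 - <<'E'
from h import *
c=dict(np.load('w2.npz')); d=dict(np.load('w1.npz'))
print(onz(c,258.5,207.5,.203), onz(c,258.3,191,.169))
print(tri([ray(d,283.3,180),ray(c,258.5,207.5)]))
p,R=telemetry.observe()['position'],telemetry.observe()['tcp_rot']
s=calibration('scene')
for q in ([0,0,0],[.03,0,.0],[-.03,0,0],[.03,0,-.02]): 
    u,v=proj(s,p+R@np.array(q)); print((u-180)*3.5,(v-130)*3.5)
E
```

```text
[0.6319961  0.02071491 0.203     ] [0.6320878  0.02266116 0.169     ]
(array([0.63188736, 0.01897226, 0.19778122]), [np.float64(0.00020631493883727455), np.float64(0.00020631493883707856)])
349.24959266401845 190.61220148049995
365.4579988081306 223.3206767413722
333.6140510817823 159.0597637833057
366.36069467516995 202.90745977947245
```

>>> servo_tool(
  increments=[
    [0.7,[0.001,-0.003,0.02],[0,0,0]],
    [0.7,[0.001,-0.003,0.034],[0,0,0]],
    [0.7,[0.001,-0.003,0.04],[0,0,-0.2]],
    [0.7,[0.001,-0.003,0.04],[0,0,-0.2]],
    [0.7,[0.001,-0.003,0.04],[0,0,-0.2]],
  ],
)

```text
time_s: 2.8
position: [0.633, 0.0218, 0.1876]
tcp_rot: [[1.0, 0.002, 0.002], [0.002, -1.0, -0.0], [0.002, 0.0, -1.0]]
force: [0.5, -0.6, 1.3]
finger_gap: 0.0596
```

```bash
python3 -c "
from h import *
cv2.imwrite('pics/s3.png',cv2.resize(read_camera('scene')[130:290,180:380],None,fx=3.5,fy=3.5))
go([.6315,.0205,.186],0)"
```

```text
t 2.85 pos [0.6332 0.022  0.1879] yaw 0.11 F [ 0.61 -0.25  0.55] gap 0.0598
shift [-0.0017  0.0015  0.0019] rot [ 0.   -0.13  0.11]
```

View pics/s3.png

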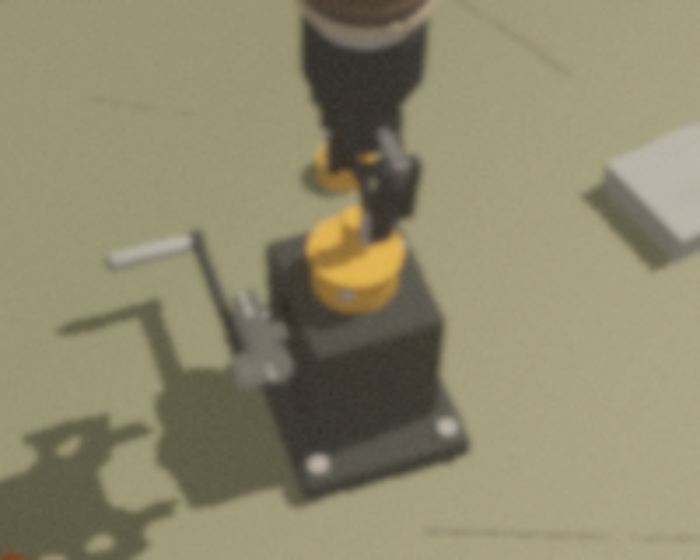

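The pads straddle the knob, so I'm closing.

>>> servo_tool(
  increments=[
    [0.3,[-0.0015,0.001,0.001],[0,0,0]],
    [0.0,[-0.0015,0.001,0.001],[0,0,0]],
    [0.0,[-0.0015,0.001,0.001],[0,0,0]],
    [0.0,[-0.0015,0.001,0.001],[0,0,0]],
    [0.0,[-0.0015,0.001,0.001],[0,0,0]],
  ],
)

```text
time_s: 3.27
position: [0.631, 0.0212, 0.1853]
tcp_rot: [[1.0, 0.002, 0.0], [0.002, -1.0, -0.0], [0.0, 0.0, -1.0]]
force: [0.8, -0.1, 0.1]
finger_gap: 0.0006
```

>>> servo_tool(
  increments=[
    [0.0,[0,0,0],[0,0,0]],
    [0.0,[0,0,0],[0,0,0]],
    [0.0,[0,0,0],[0,0,0]],
  ],
)

```text
time_s: 3.52
position: [0.6309, 0.0212, 0.185]
tcp_rot: [[1.0, 0.002, -0.0], [0.002, -1.0, 0.0], [-0.0, -0.0, -1.0]]
force: [-0.4, -0.1, -0.5]
finger_gap: 0.0002
```

The gap is 0, so the fingers missed the knob. I'll look.

```bash
python3 -c "
from h import *
np.savez('w4.npz',**calibration('wrist')); cv2.imwrite('pics/w4.png',read_camera('wrist'))
cv2.imwrite('pics/s4.png',cv2.resize(read_camera('scene')[150:240,230:340],None,fx=6,fy=6,interpolation=2))
go([.6315,.0205,.186],0)"
```

```text
t 3.62 pos [0.6309 0.0212 0.185 ] yaw 0.14 F [-0.49  0.58 -0.35] gap -0.0001
shift [ 0.0006  0.0007 -0.001 ] rot [0.   0.01 0.14]
```

View pics/s4.png

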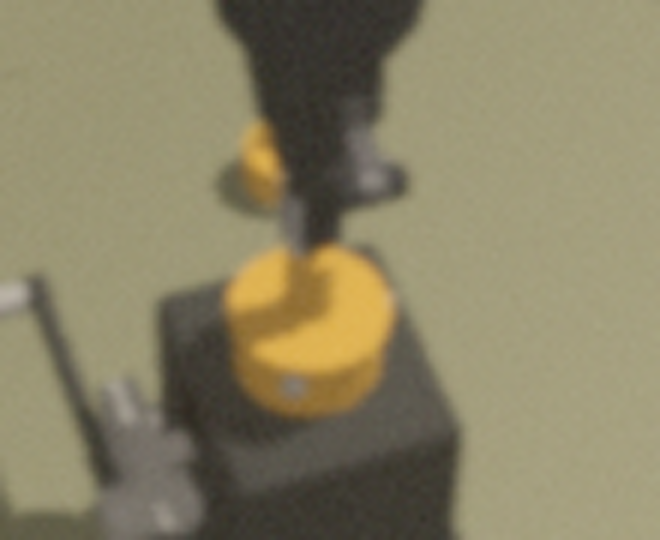

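View pics/w4.png

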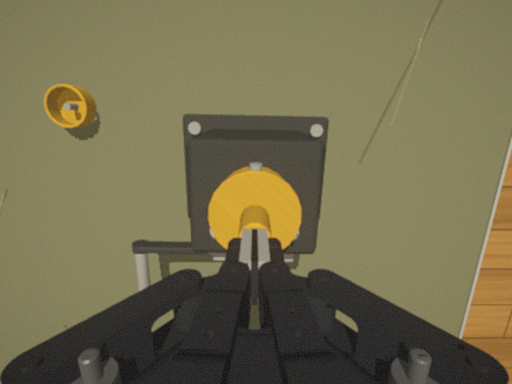

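```bash
python3 - <<'E'
from h import *
c=calibration('wrist');s=calibration('scene');o=telemetry.observe();p,R=o['position'],o['tcp_rot']
print(c['cam_to_world'])
for n,q in (('tcp',p),('tip',p+R[:,2]*.011),('grasp',p-R[:,2]*.008),('knobtop',[.6315,.0205,.203]),('knobbase',[.6315,.0205,.169])):
    u,v=proj(s,q); print(n,np.round(proj(c,q)),np.round([(u-230)*6,(v-150)*6]))
a=cv2.imread('pics/w4.png')[180:290,190:320]; cv2.imwrite('pics/w4c.png',cv2.resize(a,None,fx=5,fy=5,interpolation=cv2.INTER_CUBIC))
E
```

```text
[[ 9.99995925e-01 -2.79157484e-03 -5.98012799e-04  6.31160889e-01]
 [ 2.84591098e-03  9.58111174e-01  2.86382398e-01  9.24756024e-02]
 [-2.26495152e-04 -2.86382933e-01  9.58115214e-01  3.50863435e-01]
 [ 0.00000000e+00  0.00000000e+00  0.00000000e+00  1.00000000e+00]]
tcp [253. 224.] [305. 274.]
tip [254. 218.] [305. 292.]
grasp [253. 230.] [306. 261.]
knobtop [254. 238.] [305. 246.]
knobbase [254. 216.] [303. 301.]
```

View pics/w4c.png

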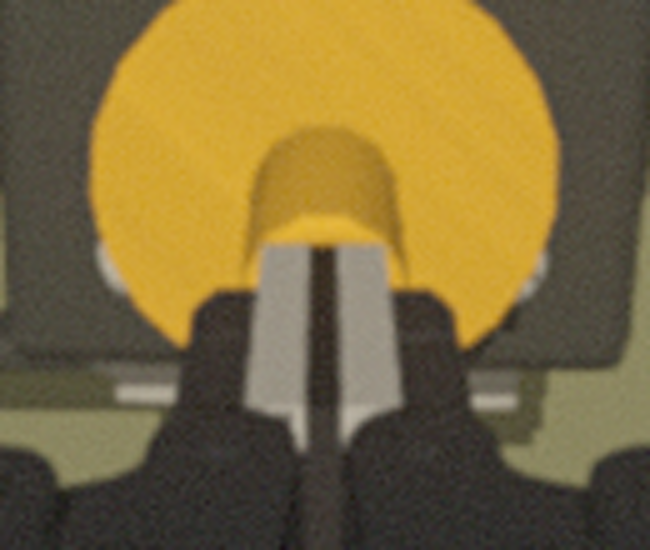

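```bash
python3 - <<'E'
from h import *
c=calibration('wrist');s=calibration('scene')
for a in [(300,252),(313,250),(330,246)]:
  print(a,tri([ray(c,254.5,229),ray(s,229.6+a[0]/6,149.6+a[1]/6)]))
E
```

```text
(300, 252) (array([0.62965805, 0.02074885, 0.19646342]), [np.float64(0.0028389201849417177), np.float64(0.0028389201849418474)])
(313, 250) (array([0.63097517, 0.02375967, 0.19945667]), [np.float64(0.0008225529519067506), np.float64(0.0008225529519067244)])
(330, 246) (array([0.63261712, 0.0278184 , 0.20396043]), [np.float64(0.0016637816598164493), np.float64(0.0016637816598166313)])
```

The triangulated tip height is about 0.20 m, just above the knob top. The pads therefore end roughly 19 mm behind the reported TCP, where the text says 11 mm ahead of it. I'll reopen and go about 28 mm lower, watching the force.

>>> servo_tool(
  increments=[
    [0.7,[0.0005,0,0],[0,0,0]],
    [0.7,[0.0005,0,0],[0,0,0]],
    [0.7,[0.0005,0,0.002],[0,0,0]],
    [0.7,[0.0005,0,0.006],[0,0,0]],
    [0.7,[0.0005,0,0.01],[0,0,0]],
  ],
)

```text
time_s: 4.03
position: [0.6314, 0.0212, 0.1747]
tcp_rot: [[1.0, 0.002, 0.0], [0.002, -1.0, 0.0], [0.0, -0.0, -1.0]]
force: [-0.2, 0.2, 0.3]
finger_gap: 0.0591
```

>>> servo_tool(
  increments=[
    [0.7,[0,0,0.005],[0,0,0]],
    [0.7,[0,0,0.01],[0,0,0]],
    [0.7,[0,0,0.013],[0,0,0]],
    [0.7,[0,0,0.015],[0,0,0]],
    [0.7,[0,0,0.015],[0,0,0]],
  ],
)

```text
time_s: 4.45
position: [0.6311, 0.0212, 0.1594]
tcp_rot: [[1.0, 0.002, -0.001], [0.002, -1.0, -0.0], [-0.001, 0.0, -1.0]]
force: [0.8, 0.5, 0.3]
finger_gap: 0.0594
```

```bash
python3 -c "
from h import *
cv2.imwrite('pics/w5.png',read_camera('wrist'))
cv2.imwrite('pics/s5.png',cv2.resize(read_camera('scene')[150:240,230:340],None,fx=6,fy=6,interpolation=2))
go([.6315,.0205,.158],0)"
```

```text
t 4.55 pos [0.6314 0.0213 0.1601] yaw 0.14 F [-1.13  0.18  0.52] gap 0.0595
shift [0.0001 0.0008 0.0021] rot [-0.    0.    0.14]
```

View pics/s5.png

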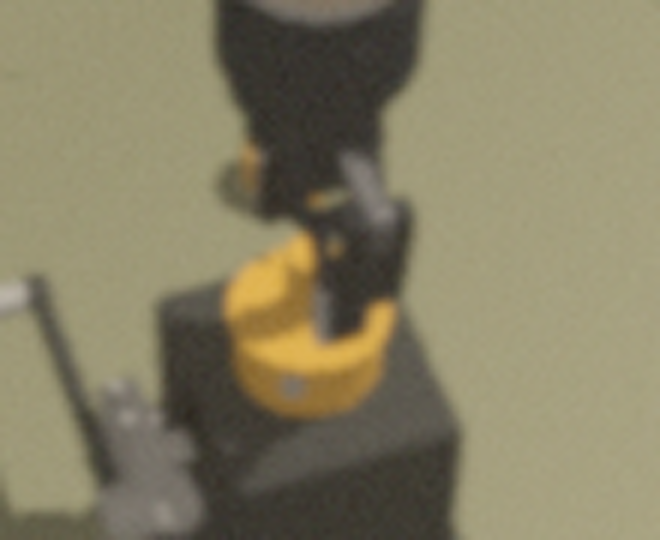

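View pics/w5.png

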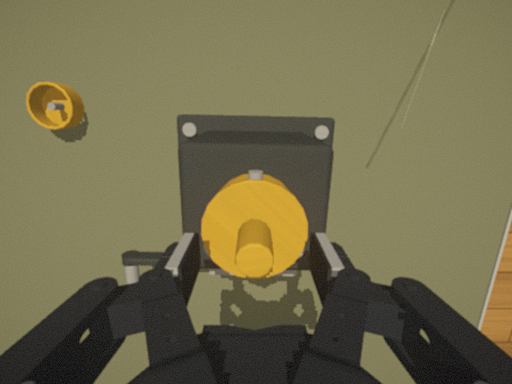

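```bash
python3 - <<'E'
from h import *
s=calibration('scene')
for z in (.16,.17,.18,.19,.2):
  for dy in (-.011,.011):
    u,v=proj(s,[.663,.0208+dy,z]); print(z,dy,np.round([(u-229.6)*6,(v-149.6)*6]))
E
```

```text
0.16 -0.011 [308. 383.]
0.16 0.011 [360. 369.]
0.17 -0.011 [309. 367.]
0.17 0.011 [361. 353.]
0.18 -0.011 [309. 352.]
0.18 0.011 [362. 337.]
0.19 -0.011 [310. 335.]
0.19 0.011 [363. 321.]
0.2 -0.011 [310. 319.]
0.2 0.011 [364. 304.]
```

>>> servo_tool(
  increments=[
    [0.4,[0,0.001,0.002],[0,0,0]],
    [0.1,[0,0.001,0.002],[0,0,0]],
    [0,[0,0.001,0.002],[0,0,0]],
    [0,[0,0.001,0.002],[0,0,0]],
    [0,[0,0.001,0.002],[0,0,0]],
  ],
)

```text
time_s: 4.97
position: [0.6313, 0.0201, 0.1584]
tcp_rot: [[1.0, 0.002, -0.0], [0.002, -1.0, -0.0], [-0.0, 0.0, -1.0]]
force: [-1.7, -0.9, 2.1]
finger_gap: 0.0182
```

>>> servo_tool(
  increments=[
    [0,[0,0,0],[0,0,0]],
    [0,[0,0,0],[0,0,0]],
    [0,[0,0,0],[0,0,0]],
  ],
)

```text
time_s: 5.22
position: [0.6313, 0.0201, 0.1584]
tcp_rot: [[1.0, 0.002, -0.0], [0.002, -1.0, -0.0], [-0.0, 0.0, -1.0]]
force: [-3.8, -0.2, 5.2]
finger_gap: 0.0179
```

>>> servo_tool(
  increments=[
    [0,[0,0,-0.001],[0,0,0]],
    [0,[0,0,-0.002],[0,0,0]],
    [0,[0,0,-0.0035],[0,0,0]],
    [0,[0,0,-0.005],[0,0,0]],
    [0,[0,0,-0.007],[0,0,0]],
  ],
)

```text
time_s: 5.63
position: [0.6302, 0.0204, 0.1638]
tcp_rot: [[1.0, 0.003, -0.003], [0.003, -1.0, 0.0], [-0.003, -0.0, -1.0]]
force: [-1.2, 1.1, -7.0]
finger_gap: 0.0177
```

>>> servo_tool(
  increments=[
    [0,[0,0,-0.004],[0,0,0]],
    [0,[0,0,-0.008],[0,0,0]],
    [0,[0,0,-0.013],[0,0,0]],
    [0,[0,0,-0.018],[0,0,0]],
    [0,[0,0,-0.02],[0,0,0]],
  ],
)

```text
time_s: 6.05
position: [0.6324, 0.0203, 0.1871]
tcp_rot: [[1.0, 0.002, 0.003], [0.002, -1.0, -0.0], [0.003, 0.0, -1.0]]
force: [0.8, -1.0, -1.7]
finger_gap: 0.0179
```

```bash
python3 -c "
from h import *
cv2.imwrite('pics/w6.png',read_camera('wrist'))
cv2.imwrite('pics/s6.png',cv2.resize(read_camera('scene')[130:240,230:340],None,fx=5,fy=5,interpolation=2))
go([.6315,.0205,.158],0)"
```

```text
t 6.15 pos [0.632  0.0202 0.1862] yaw 0.13 F [-0.14 -1.13 -2.12] gap 0.0177
shift [-0.0006 -0.0003  0.0282] rot [ 0.   -0.11  0.13]
```

View pics/s6.png

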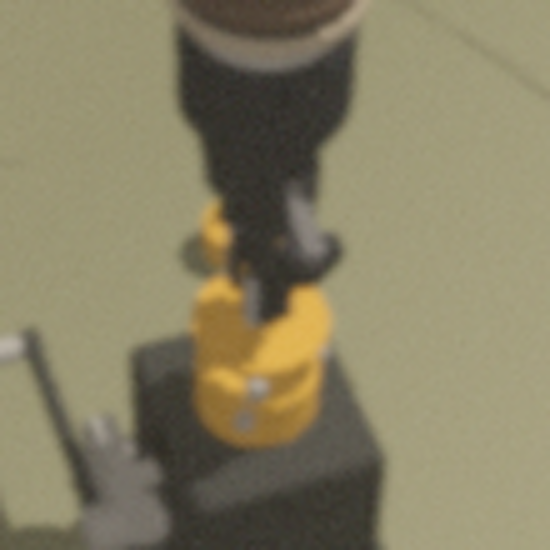

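View pics/w6.png

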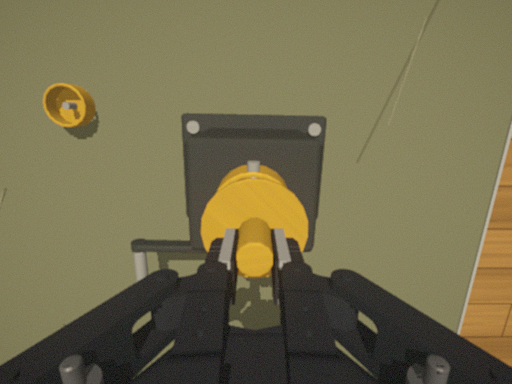

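The cover is free and hanging (about 2.1 N). Lifting and carrying it to the block.

>>> servo_tool(
  increments=[
    [0,[0,0,-0.015],[0,0,0]],
    [0,[0,-0.005,-0.035],[0,0,0]],
    [0,[-0.004,-0.02,-0.05],[0,0,0]],
    [0,[-0.011,-0.045,-0.055],[0,0,0]],
    [0,[-0.02,-0.075,-0.055],[0,0,0]],
  ],
)

```text
time_s: 6.57
position: [0.6125, 0.0939, 0.2418]
tcp_rot: [[1.0, -0.002, 0.003], [-0.002, -1.0, -0.001], [0.003, 0.001, -1.0]]
force: [1.6, 0.1, -1.9]
finger_gap: 0.0176
```

>>> servo_tool(
  increments=[
    [0,[-0.008,-0.035,0],[0,0,0]],
    [0,[-0.016,-0.07,0],[0,0,0]],
    [0,[-0.025,-0.105,0],[0,0,0]],
    [0,[-0.034,-0.14,0],[0,0,0]],
    [0,[-0.042,-0.17,0],[0,0,0]],
  ],
)

```text
time_s: 6.98
position: [0.5677, 0.2676, 0.2402]
tcp_rot: [[1.0, 0.004, 0.0], [0.004, -1.0, 0.001], [0.0, -0.001, -1.0]]
force: [0.8, 0.6, -2.7]
finger_gap: 0.0174
```

```bash
python3 -c "
from h import *
go([.546,.354,.15],0)"
```

```text
t 6.98 pos [0.5677 0.2676 0.2402] yaw 0.2 F [ 0.79  0.56 -2.65] gap 0.0174
shift [-0.0214 -0.0864  0.0903] rot [-0.04 -0.    0.2 ]
```

>>> servo_tool(
  increments=[
    [0,[-0.008,-0.032,0.01],[0,0,0]],
    [0,[-0.015,-0.058,0.03],[0,0,0]],
    [0,[-0.02,-0.078,0.055],[0,0,0]],
    [0,[-0.021,-0.086,0.08],[0,0,0]],
    [0,[-0.021,-0.086,0.1],[0,0,0]],
  ],
)

```text
time_s: 7.4
position: [0.5453, 0.3542, 0.1383]
tcp_rot: [[1.0, 0.007, -0.002], [0.007, -1.0, 0.001], [-0.002, -0.001, -1.0]]
force: [-0.5, -0.5, -2.8]
finger_gap: 0.0176
```

>>> servo_tool(
  increments=[
    [0,[0,0,0.02],[0,0,0]],
    [0,[0,0,0.035],[0,0,0]],
    [0,[0,0,0.045],[0,0,0]],
    [0,[0,0,0.05],[0,0,0]],
    [0,[0,0,0.05],[0,0,0]],
  ],
)

```text
time_s: 7.82
position: [0.5473, 0.3506, 0.0891]
tcp_rot: [[1.0, 0.002, -0.001], [0.002, -1.0, -0.001], [-0.001, 0.001, -1.0]]
force: [-0.1, -0.5, -2.3]
finger_gap: 0.018
```

```bash
python3 -c "
from h import *
cv2.imwrite('pics/w7.png',read_camera('wrist'))
cv2.imwrite('pics/s7.png',cv2.resize(read_camera('scene')[110:230,310:440],None,fx=5,fy=5,interpolation=2))
cv2.imwrite('pics/t7.png',cv2.resize(read_camera('top')[150:270,80:210],None,fx=5,fy=5,interpolation=2))
go([.546,.354,.0395],0)"
```

```text
t 7.97 pos [0.5482 0.3515 0.0913] yaw 0.13 F [ 0.63  0.37 -1.98] gap 0.0178
shift [-0.0023 -0.0025  0.0518] rot [-0.06 -0.08  0.13]
```

View pics/s7.png

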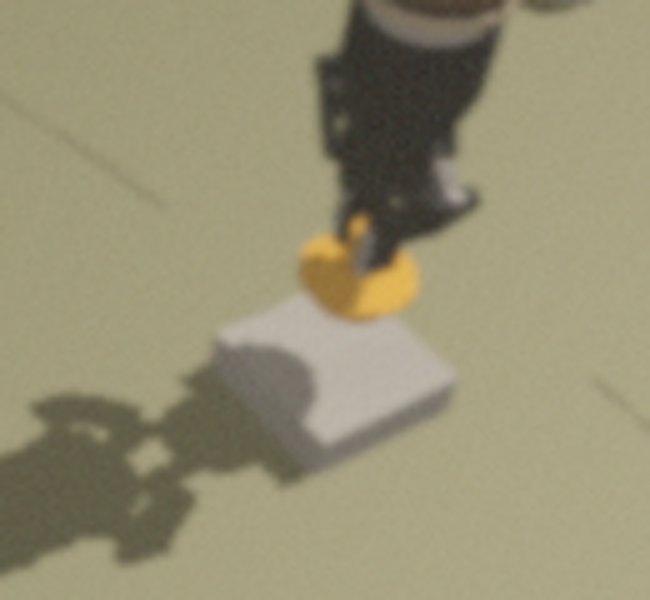

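View pics/w7.png

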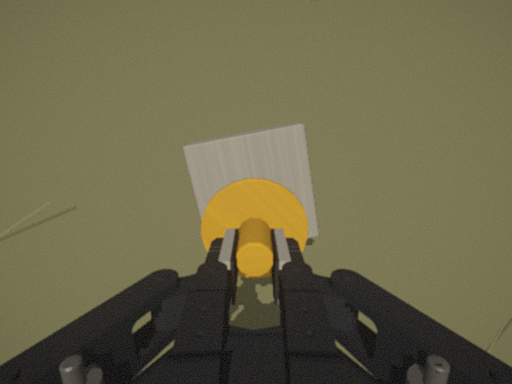

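View pics/t7.png

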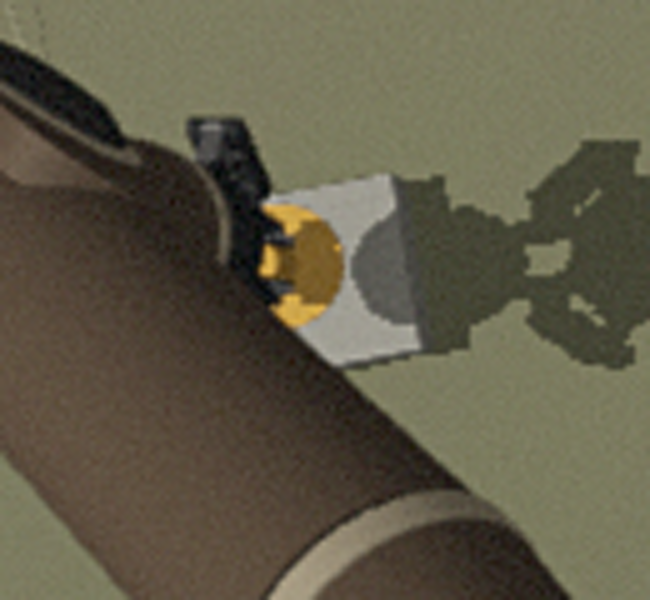

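```bash
python3 - <<'E'
from h import *
c=calibration('wrist')
P=[onz(c,*q,.03) for q in ((184,147),(303,124.5),(317,235))]
print(np.round(P,4),(P[0]+P[2])/2, np.linalg.norm(P[0]-P[1]),np.linalg.norm(P[2]-P[1]))
go([.546,.354,.0445],0)
E
```

```text
[[0.4919 0.3926 0.03  ]
 [0.5872 0.4106 0.03  ]
 [0.6046 0.3151 0.03  ]] [0.54827676 0.35384911 0.03      ] 0.09692278431280552 0.09705724542224692
t 7.97 pos [0.5482 0.3515 0.0913] yaw 0.13 F [ 0.63  0.37 -1.98] gap 0.0178
shift [-0.0022 -0.0025  0.0468] rot [-0.06 -0.08  0.13]
```

>>> servo_tool(
  increments=[
    [0,[0,-0.002,0.015],[0,0,0]],
    [0,[0,-0.002,0.03],[0,0,0]],
    [0,[0,-0.002,0.039],[0,0,0]],
    [0,[0,-0.002,0.043],[0,0,0]],
    [0,[0,-0.002,0.044],[0,0,0]],
  ],
)

```text
time_s: 8.38
position: [0.5471, 0.3526, 0.0449]
tcp_rot: [[1.0, 0.002, -0.001], [0.002, -1.0, -0.001], [-0.001, 0.001, -1.0]]
force: [0.4, -0.3, -1.7]
finger_gap: 0.0175
```

>>> servo_tool(
  increments=[
    [0,[0,0,0.001],[0,0,0]],
    [0,[0,0,0.002],[0,0,0]],
    [0,[0,0,0.003],[0,0,0]],
    [0,[0,0,0.004],[0,0,0]],
    [0,[0,0,0.005],[0,0,0]],
  ],
)

```text
time_s: 8.8
position: [0.5478, 0.3531, 0.0414]
tcp_rot: [[1.0, 0.002, 0.001], [0.002, -1.0, 0.0], [0.001, -0.0, -1.0]]
force: [0.5, 0.0, -2.1]
finger_gap: 0.0176
```

>>> servo_tool(
  increments=[
    [0,[0,0,0.001],[0,0,0]],
    [0,[0,0,0.0015],[0,0,0]],
    [0,[0,0,0.002],[0,0,0]],
    [0,[0,0,0.002],[0,0,0]],
  ],
)

```text
time_s: 9.13
position: [0.5477, 0.353, 0.0394]
tcp_rot: [[1.0, 0.002, 0.0], [0.002, -1.0, -0.0], [0.0, 0.0, -1.0]]
force: [-0.8, -1.3, 2.0]
finger_gap: 0.0177
```

The force went from -2 to +2 N, so the cover is down on the block. Releasing.

>>> servo_tool(
  increments=[
    [0.3,[0,0,0],[0,0,0]],
    [0.7,[0,0,0],[0,0,0]],
    [0.7,[0,0,0],[0,0,0]],
    [0.7,[0,0,0],[0,0,0]],
    [0.7,[0,0,-0.005],[0,0,0]],
  ],
)

```text
time_s: 9.55
position: [0.5472, 0.3526, 0.0434]
tcp_rot: [[1.0, 0.002, -0.001], [0.002, -1.0, -0.001], [-0.001, 0.001, -1.0]]
force: [0.0, 0.5, -0.4]
finger_gap: 0.0596
```

>>> servo_tool(
  increments=[
    [0.7,[0,0,-0.02],[0,0,0]],
    [0.7,[0,0,-0.05],[0,0,0]],
    [0.7,[0,0,-0.085],[0,0,0]],
    [0.7,[0,0,-0.12],[0,0,0]],
    [0.7,[0,0,-0.14],[0,0,0]],
  ],
)

```text
time_s: 9.97
position: [0.5484, 0.3543, 0.1888]
tcp_rot: [[1.0, 0.003, 0.004], [0.003, -1.0, 0.003], [0.004, -0.003, -1.0]]
force: [1.0, 0.9, 0.3]
finger_gap: 0.0595
```

```bash
python3 -c "
from h import *
cv2.imwrite('pics/w8.png',read_camera('wrist'))
cv2.imwrite('pics/s8.png',cv2.resize(read_camera('scene')[110:230,310:440],None,fx=5,fy=5,interpolation=2))
go([.4985,-.098,.25],0)"
```

```text
t 10.07 pos [0.5493 0.3549 0.1894] yaw 0.13 F [ 0.37  0.21 -0.93] gap 0.0598
shift [-0.0515  0.4525 -0.063 ] rot [-0.25 -0.37  0.13]
```

View pics/s8.png

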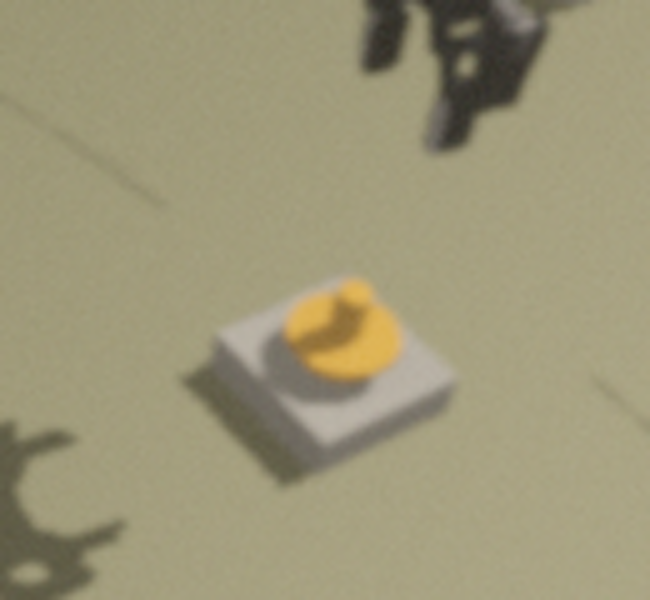

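View pics/w8.png

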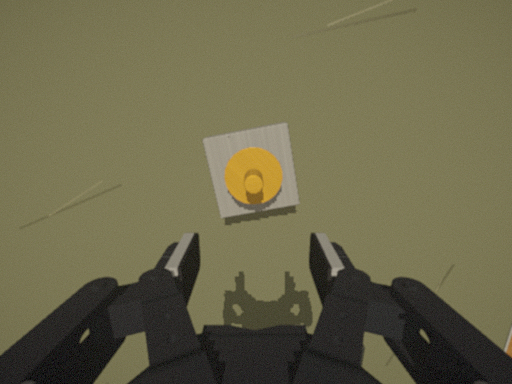

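The cover stands upright and centred on the block. Next I go to the lever grip.

>>> servo_tool(
  increments=[
    [0.7,[-0.004,0.035,-0.01],[0,0,0]],
    [0.7,[-0.008,0.074,-0.02],[0,0,0]],
    [0.7,[-0.013,0.113,-0.03],[0,0,0]],
    [0.7,[-0.017,0.152,-0.035],[0,0,0]],
    [0.7,[-0.022,0.192,-0.035],[0,0,0]],
  ],
)

```text
time_s: 10.48
position: [0.5259, 0.1596, 0.2197]
tcp_rot: [[1.0, 0.003, 0.001], [0.003, -1.0, 0.0], [0.001, -0.0, -1.0]]
force: [0.2, -0.8, -0.7]
finger_gap: 0.0601
```

>>> servo_tool(
  increments=[
    [0.7,[-0.005,0.04,0],[0,0,0]],
    [0.7,[-0.01,0.08,0],[0,0,0]],
    [0.7,[-0.015,0.12,0],[0,0,0]],
    [0.7,[-0.02,0.16,0],[0,0,0]],
    [0.7,[-0.025,0.195,0],[0,0,0]],
  ],
)

```text
time_s: 10.9
position: [0.5005, -0.037, 0.2187]
tcp_rot: [[1.0, 0.001, -0.001], [0.001, -1.0, -0.001], [-0.001, 0.001, -1.0]]
force: [0.7, -0.6, -0.7]
finger_gap: 0.0596
```

```bash
python3 -c "
from h import *
go([.4985,-.099,.15],0)"
```

```text
t 10.9 pos [ 0.5005 -0.037   0.2187] yaw 0.06 F [ 0.75 -0.63 -0.75] gap 0.0596
shift [-0.002   0.0619  0.0687] rot [0.04 0.04 0.06]
```

>>> servo_tool(
  increments=[
    [0.7,[-0.001,0.03,0.005],[0,0,0]],
    [0.7,[-0.002,0.052,0.02],[0,0,0]],
    [0.7,[-0.002,0.062,0.045],[0,0,0]],
    [0.7,[-0.002,0.062,0.065],[0,0,0]],
    [0.7,[-0.002,0.062,0.07],[0,0,0]],
  ],
)

```text
time_s: 11.32
position: [0.4971, -0.097, 0.1458]
tcp_rot: [[1.0, 0.0, -0.005], [0.0, -1.0, 0.001], [-0.005, -0.001, -1.0]]
force: [-0.7, 0.1, 0.7]
finger_gap: 0.0598
```

```bash
python3 -c "
from h import *
np.savez('w9.npz',**calibration('wrist'));a=read_camera('wrist');cv2.imwrite('pics/w9.png',a)
go([.4985,-.099,.026],0)"
```

```text
t 11.37 pos [ 0.4976 -0.0961  0.1464] yaw 0.11 F [ 0.56 -0.07 -0.47] gap 0.0601
shift [0.0014 0.003  0.1204] rot [-0.07  0.27  0.11]
```

View pics/w9.png

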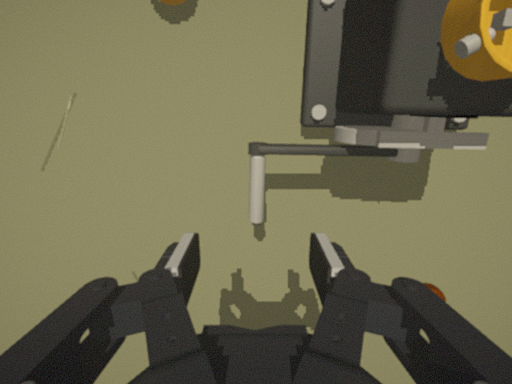

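The barrel is now open. The grip runs from about (257,156) to (257,222), and the die at (432,291) is well clear.

```bash
python3 - <<'E'
from h import *
c=dict(np.load('w9.npz'))
for q in ((257.5,156),(257,222)): print(onz(c,*q,.065))
E
```

```text
[ 0.50011242 -0.06626216  0.065     ]
[ 0.49990322 -0.12928616  0.065     ]
```

>>> servo_tool(
  increments=[
    [0.7,[0.002,0.003,0.03],[0,0,0]],
    [0.7,[0.002,0.003,0.065],[0,0,0]],
    [0.7,[0.002,0.003,0.09],[0,0,0]],
    [0.7,[0.002,0.003,0.1],[0,0,0]],
    [0.7,[0.002,0.003,0.1],[0,0,0]],
  ],
)

```text
time_s: 11.78
position: [0.5007, -0.0982, 0.0478]
tcp_rot: [[1.0, 0.004, -0.003], [0.004, -1.0, 0.001], [-0.003, -0.001, -1.0]]
force: [-0.7, 0.7, 0.2]
finger_gap: 0.0596
```

```bash
python3 -c "
from h import *
a=read_camera('wrist');cv2.imwrite('pics/w10.png',a)
cv2.imwrite('pics/s10.png',cv2.resize(read_camera('scene')[150:270,180:330],None,fx=5,fy=5,interpolation=2))
go([.500,-.099,.028],0)"
```

```text
t 11.88 pos [ 0.5027 -0.0986  0.0503] yaw 0.19 F [ 0.49  0.38 -0.6 ] gap 0.0598
shift [-0.0027  0.0004  0.0223] rot [-0.   -0.07  0.19]
```

View pics/s10.png

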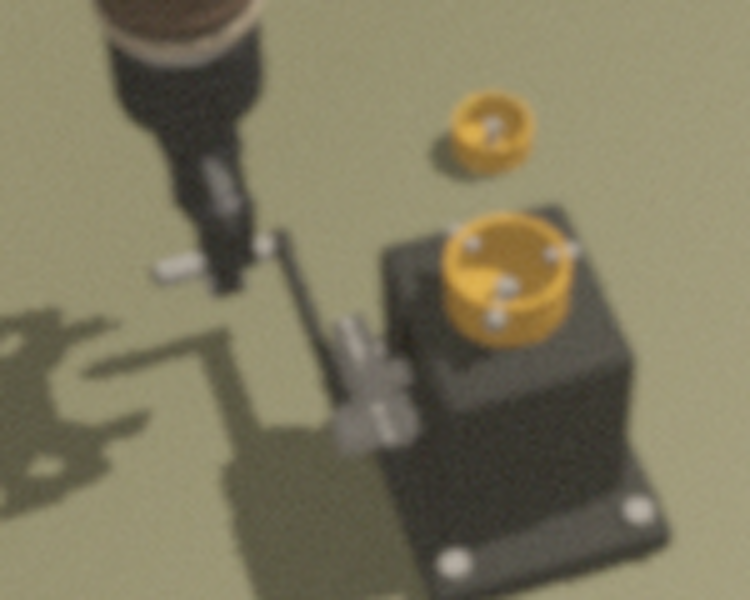

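View pics/w10.png

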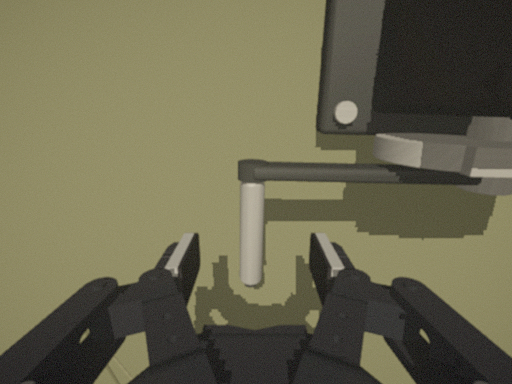

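>>> servo_tool(
  increments=[
    [0.7,[-0.002,0,0.01],[0,0,0]],
    [0.7,[-0.002,0,0.018],[0,0,0]],
    [0.7,[-0.002,0,0.022],[0,0,0]],
    [0.7,[-0.002,0,0.022],[0,0,0]],
    [0.7,[-0.002,0,0.022],[0,0,0]],
  ],
)

```text
time_s: 12.3
position: [0.4996, -0.0991, 0.027]
tcp_rot: [[1.0, 0.002, -0.0], [0.002, -1.0, 0.0], [-0.0, -0.0, -1.0]]
force: [0.6, 0.4, 0.5]
finger_gap: 0.0599
```

>>> servo_tool(
  increments=[
    [0.4,[0,0,0],[0,0,0]],
    [0.1,[0,0,0],[0,0,0]],
    [0,[0,0,0],[0,0,0]],
    [0,[0,0,0],[0,0,0]],
    [0,[0,0,0],[0,0,0]],
  ],
)

```text
time_s: 12.72
position: [0.499, -0.0992, 0.0272]
tcp_rot: [[1.0, 0.002, -0.001], [0.002, -1.0, -0.0], [-0.001, 0.0, -1.0]]
force: [-3.4, -0.3, 4.1]
finger_gap: 0.0116
```

>>> servo_tool(
  increments=[
    [0,[0,0,0],[0,0,0]],
    [0,[0,0,0],[0,0,0]],
    [0,[0,0,0],[0,0,0]],
  ],
)

```text
time_s: 12.97
position: [0.4991, -0.0992, 0.0271]
tcp_rot: [[1.0, 0.002, -0.001], [0.002, -1.0, -0.0], [-0.001, 0.0, -1.0]]
force: [-5.3, -0.0, 4.0]
finger_gap: 0.0115
```

```bash
python3 -c "
from h import *
a=read_camera('wrist');cv2.imwrite('pics/w11.png',a)
cv2.imwrite('pics/s11.png',cv2.resize(read_camera('scene')[150:270,180:330],None,fx=5,fy=5,interpolation=2))
go([.500,-.099,.028],0)"
```

```text
t 13.07 pos [ 0.4991 -0.0992  0.027 ] yaw 0.12 F [-5.4   0.1   5.35] gap 0.0116
shift [ 0.0009 -0.0002 -0.001 ] rot [0.01 0.06 0.12]
```

View pics/s11.png

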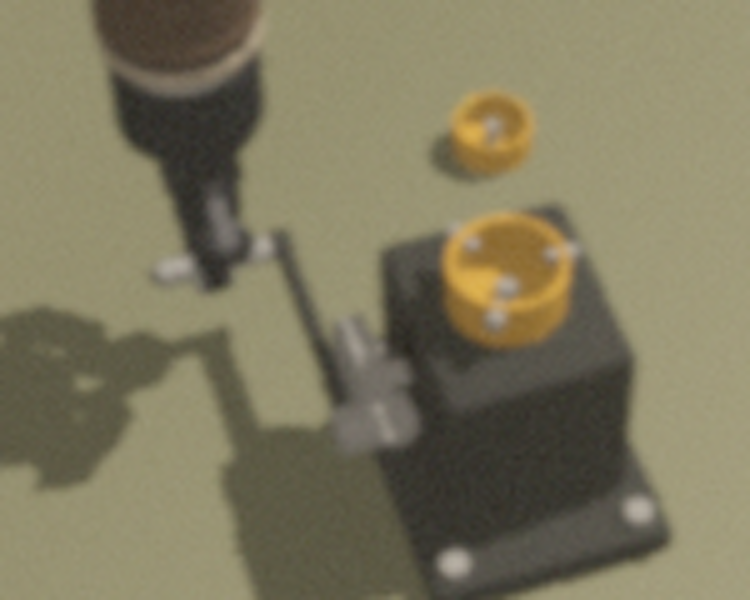

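View pics/w11.png

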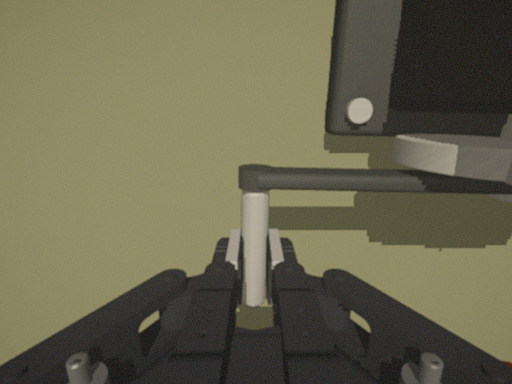

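>>> servo_tool(
  increments=[
    [0,[0.0005,0,-0.0113],[0,0,0]],
    [0,[0.0024,0,-0.0248],[0,0,0]],
    [0,[0.0057,0,-0.038],[0,0,0]],
    [0,[0.0103,0,-0.0508],[0,0,0]],
    [0,[0.0163,0,-0.063],[0,0,0]],
  ],
)

```text
time_s: 13.48
position: [0.515, -0.0994, 0.0907]
tcp_rot: [[1.0, 0.002, -0.002], [0.002, -1.0, -0.0], [-0.002, 0.0, -1.0]]
force: [-1.2, -1.1, -5.1]
finger_gap: 0.0117
```

```bash
python3 - <<'E'
from h import *
go([.6295,-.099,.157],0)
a=0
for A in ((29,35,41,47,53,59),(59,65,71,77,83,87),):
    t0=np.radians(A[0])
    print([[round(float(.13*(np.cos(t0)-np.cos(t))),4),0,round(float(-.13*(np.sin(t)-np.sin(t0))),4)] for t in np.radians(A[1:])])
E
```

```text
t 13.48 pos [ 0.515  -0.0994  0.0907] yaw 0.12 F [-1.15 -1.07 -5.14] gap 0.0117
shift [ 1.143e-01 -1.000e-04 -6.650e-02] rot [0.01 0.11 0.12]
[[0.0072, 0, -0.0115], [0.0156, 0, -0.0223], [0.025, 0, -0.0321], [0.0355, 0, -0.0408], [0.0467, 0, -0.0484]]
[[0.012, 0, -0.0064], [0.0246, 0, -0.0115], [0.0377, 0, -0.0152], [0.0511, 0, -0.0176], [0.0602, 0, -0.0184]]
```

>>> servo_tool(
  increments=[
    [0,[0.0072,0,-0.0115],[0,0,0]],
    [0,[0.0156,0,-0.0223],[0,0,0]],
    [0,[0.025,0,-0.0321],[0,0,0]],
    [0,[0.0355,0,-0.0408],[0,0,0]],
    [0,[0.0467,0,-0.0484],[0,0,0]],
  ],
)

```text
time_s: 13.9
position: [0.5617, -0.1003, 0.1392]
tcp_rot: [[1.0, 0.001, -0.002], [0.001, -1.0, -0.001], [-0.002, 0.001, -1.0]]
force: [-4.8, -2.1, -1.6]
finger_gap: 0.0114
```

>>> servo_tool(
  increments=[
    [0,[0.012,0,-0.0064],[0,0,0]],
    [0,[0.0246,0,-0.0115],[0,0,0]],
    [0,[0.0377,0,-0.0152],[0,0,0]],
    [0,[0.0511,0,-0.0176],[0,0,0]],
    [0,[0.0602,0,-0.0184],[0,0,0]],
  ],
)

```text
time_s: 14.32
position: [0.6232, -0.1014, 0.1578]
tcp_rot: [[1.0, 0.001, -0.001], [0.001, -1.0, -0.003], [-0.001, 0.003, -1.0]]
force: [-4.7, -5.5, 2.4]
finger_gap: 0.012
```

>>> servo_tool(
  increments=[
    [0,[0.004,0,0],[0,0,0]],
    [0,[0.0065,0,0],[0,0,0]],
    [0,[0.0065,0,0],[0,0,0]],
    [0,[0.0065,0,0],[0,0,0]],
  ],
)

```text
time_s: 14.65
position: [0.6295, -0.1015, 0.1579]
tcp_rot: [[1.0, 0.001, 0.0], [0.001, -1.0, -0.003], [0.0, 0.003, -1.0]]
force: [-3.8, -4.3, 3.0]
finger_gap: 0.0114
```

```bash
python3 -c "
from h import *
go([.630,-.099,.157],0)
a=read_camera('wrist');cv2.imwrite('pics/w12.png',a)
b=read_camera('scene');cv2.imwrite('pics/sf12.png',b);cv2.imwrite('pics/s12.png',cv2.resize(b[120:270,200:420],None,fx=3.5,fy=3.5,interpolation=2))
cv2.imwrite('pics/t12.png',read_camera('top'))
go([.630,-.099,.157],0)"
```

```text
t 14.65 pos [ 0.6295 -0.1015  0.1579] yaw 0.03 F [-3.79 -4.25  2.99] gap 0.0114
shift [ 0.0005 -0.0025  0.0009] rot [ 0.16 -0.03  0.03]
t 14.8 pos [ 0.6295 -0.1015  0.1579] yaw 0.03 F [-2.4  -6.14  1.79] gap 0.0118
shift [ 0.0005 -0.0025  0.0009] rot [ 0.16 -0.04  0.03]
```

View pics/s12.png

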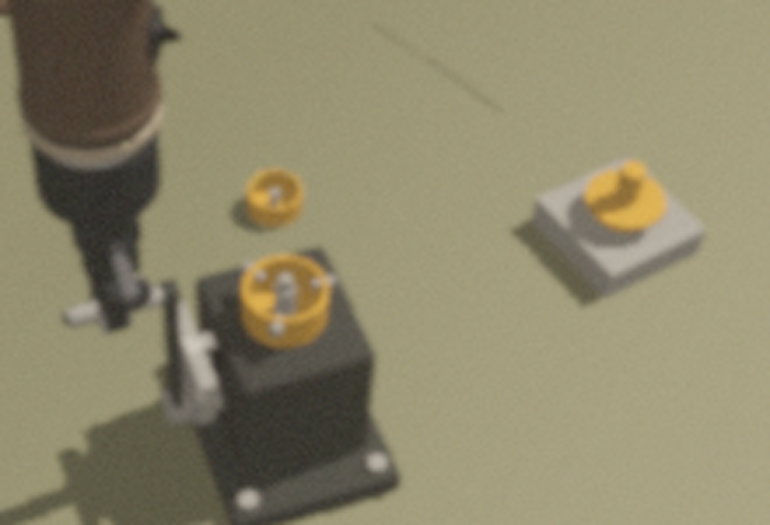

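View pics/w12.png

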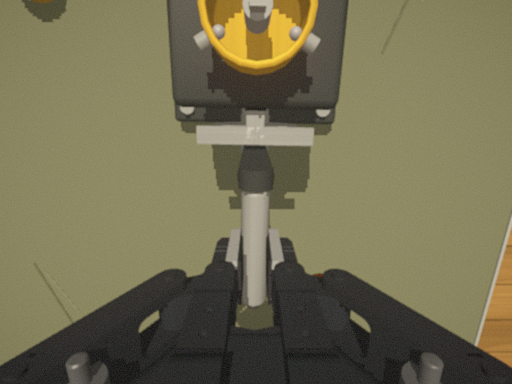

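View pics/t12.png

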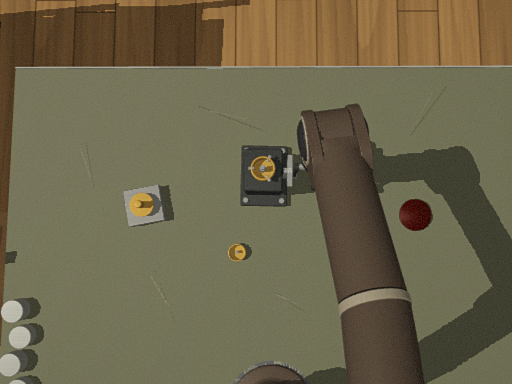

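The lever stands straight up: in the wrist view the arm is in line with the shaft at u≈256, and the arbor is visible above the rim. I'll hold briefly and recheck.

>>> servo_tool(
  increments=[
    [0,[0,0,0.0005],[0,0,0]],
    [0,[0,0,0.0005],[0,0,0]],
    [0,[0,0,0.0005],[0,0,0]],
    [0,[0,0,0.0005],[0,0,0]],
    [0,[0,0,0.0005],[0,0,0]],
  ],
)

```text
time_s: 15.22
position: [0.6297, -0.1015, 0.1579]
tcp_rot: [[1.0, 0.001, 0.001], [0.001, -1.0, -0.003], [0.001, 0.003, -1.0]]
force: [-3.7, -5.1, 4.7]
finger_gap: 0.0114
```

```bash
python3 -c "
from h import *
go([.6295,-.099,.157],0); print(telemetry.observe()['qvel'].round(2))
c=calibration('wrist');a=read_camera('wrist')
h=cv2.cvtColor(a,cv2.COLOR_BGR2HSV)
print('grip px u', onz(c,255.5,215,.192), 'pivot shaft x', onz(c,257,120,.062))
job.hand_in()"
```

```text
t 15.22 pos [ 0.6297 -0.1015  0.1579] yaw 0.03 F [-3.66 -5.06  4.71] gap 0.0114
shift [-0.0002 -0.0025  0.0008] rot [ 0.17 -0.07  0.03]
[ 0.03  0.08 -0.12  0.02  0.04 -0.06 -0.02]
grip px u [ 0.63070253 -0.0816532   0.192     ] pivot shaft x [ 0.63269873 -0.04077163  0.062     ]
the job is handed in; nothing more can be done
```

I pulled the cover straight off the barrel and stood it knob up on the steel block. I then swung the lever straight up and handed the job in at 15.2 s, still holding its grip; no verdict was reported.

**Last checks:**
- **Lever:** it is within about 1° of straight up. The grip moved 131 mm back and 131 mm up, and in the wrist view the arm is in line with the pivot.
- **Hold:** the jaws are closed on the grip (gap 11.4 mm), the measured force is about 8 N, and the arm is still.
- **Arbor:** it can be seen standing up in the barrel. I did not measure its lift.
- **Cover:** the last pictures show it upright and free on the block, released within about 2 mm of the measured block centre.
- **Bystanders:** the spare barrel and the bob look unmoved in the last pictures. The die was hidden by the arm in the last top view, but nothing came near it.

**Failures and disagreements:**
- **First grasp missed:** the fingers closed just above the knob. The pad ends stood about 19 mm behind the reported TCP, not 11 mm ahead as the text says. I went about 27 mm lower, and the same offset worked for the lever.
- **Gap reading:** it read about 2 mm under the knob and grip diameters.
- **Block height:** two views put the block's top at 23 to 28 mm instead of 30 mm, so I set the cover down by feeling for contact.

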